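Set the batch wheel and stamp the carton

TASK

Roll the rubber-rimmed number wheel of the batch stamp with a fingertip until 7 stands squarely in its little window, and let go of it. Then push the stamp's black plunger down firmly but gently on the carton below it, keep it pressed for a moment and let it come up again. Never lean hard on the wheel or crush the carton, stamp no other number, and leave the carton and the things beside the stamp where they are.

Things in the scene. Friction and masses are not known exactly. Their poses are not given: they have to be found in the camera images.
- press: the batch stamp, a grey bench device 130 (x) by 205 (y) mm, fixed to the worktop. Origin: on its underside below the wheel's axle; x points away from the operator, y left, z up. The wheel (axle along y at x = 0) stands in a grey head at the left, the plunger at the right. The head is height-adjustable: wheel and window may stand up to 20 mm higher or lower; this is not measured
- rim_foot (a point): point on the worktop straight below the crown of the wheel's ribbed black rubber rim (44 mm radius, 30 mm wide, y = +20 to +50 mm of the press). The unpressed crown is 110 to 130 mm above this point (height not measured: feel for it) and stands 8 mm above the hood beside it. It is turned only by a fingertip's friction on the rim
- hood_foot (a point): point on the worktop straight below the window, at x = -22, y = -12 mm of the press. Window: 16 mm square opening in the hood, tilted 40 degrees from level toward the operator, a white index mark on either side. Behind it runs the number band, white figures 0 to 9, 12.5 mm high, on black
- wheel (a joint): angle of the number wheel, rad: figure n is centred in the window at 0.628 n (7 at 4.398; square within 0.15); stops at -0.2 and 5.85; stays where left. Pushing the crown to +x of the press makes it grow, 1 rad for 44 mm. Bearing drag 4.3 N at the rim. Its axle is sprung: yields at about 2 N, then 1 mm per 4 N, for 7 mm. Under about 6 N of load the fingertip slips; over 15 N is leaning too hard
- stamp_top (a point): centre of the top of the black plunger cap (36 mm across), at x = 0, y = -85 mm of the press, 147 mm above the worktop when up. It slides straight down on a light return spring (1 to 4 N); after about 8 mm its foot meets the carton, on a cushion that gives 1 mm per 3 N, for 9 mm. A good stamp is 6 to 20 N on the carton (some 9 to 23 N on the cap); over 22 N on the carton crushes it
- stamp (a joint): travel of the plunger, m: 0 up, grows downward to 0.020
- carton_center (a point): centre of the small white carton, 39 x 59 x 31 mm, that lies on the bed under the plunger
- tumbler_center (a point): centre of a drinking glass, 77 mm across and 89 mm high, standing left of the stamp
- peg: wooden clothes peg, 15 x 72 x 12 mm, lying left of the stamp; origin under its middle
- light: tea light, 38 mm across and 15 mm high, left of the stamp; origin under its middle

How it is judged:
By the outcome, as a careful person would: the job done as asked, in the order asked, and still so for the second after the job is handed in, with the robot touching nothing.
It also fails if it takes over 67 s, if anything falls off the work surface, if the arm or the gripper's body presses on something with over 40 N, if the wrist force passes 120 N, or if a joint passes its speed limit or range.

ROBOT

A 6-joint arm with a two-finger parallel gripper is mounted at the origin on a cart in front of the work surface, level with it; the furniture and walls round the work are solid. World frame = base frame: x ahead of the robot, y to its left, z up, the work surface at z = 0. Lengths are in m, angles in rad, forces in N, time in s.
With the tool pointing down it reaches from about 0.375 to 0.975 m from the base axis. Payload 3.8 kg.
Tool frame: the origin (TCP) lies midway between the tips of the shut fingers; the grasp point (between the pads) lies 19 mm behind it; z points along the fingers, y is the direction in which the jaws open and shut (so a half turn about z gives the same grasp; the last joint's range is limited). The gripper opens to 85 mm and grips with 20 to 120 N. Pads are 22 mm wide; open, the fingers measure 114 mm over their backs; the gripper's body (76 mm by 85 mm) begins 54 mm behind the grasp point. The pads swing forward as they close: fully open they stand 13 mm farther back than shut.
Start: joints at [1.074, 0.264, 1.604, -0, 1.274, -0.037], TCP at [0.3, 0.605, 0.231] pointing down, gripper open.
Joint ranges: [-2.63, 2.63], [-0.94, 2.18], [0.31, 2.57], [-1.31, 4.45], [0, 2.66], [-2.55, 2.55]. Speed limits (rad/s): [2.57, 2.57, 3.14, 3.14, 3.14, 3.14].

INTERFACE

Orientations are given as a rotation vector (axis times angle).
In Python, from workcell import bot gives the robot as it stands. The module is installed in compiled form; this text tells all that it offers.
- The arm moves only by the tool move_arm, never from a script. Its argument "steps" is a list of rows, each a list of 5 numbers: the shift along the tool's x, y, z in mm, then the turn about the tool's z in degrees, then the opening in per cent of the stroke, from 0 (shut) to 100 (fully open). In form: [[tx, ty, tz, turn, claw], ...]. A call has 1 to 20 rows; each row is the pose to reach, as a shift and turn from the pose commanded when the call began, along the tool's axes at that moment; what a row does not reach only later rows make up. A row lasts 1/10 s, in which the tool goes at most 50 mm and 8.59 degrees, less where a joint would pass 70% of its speed; a pose out of reach is approached as far as the arm can. A call with a gripper value outside its range is refused whole. The fingers move at their own pace and stop on an object; "newtons" is the grip in N (left out, the last holds). Time passes only in rows, so rows that repeat a pose let the fingers close. It gives the time, the measured TCP pose, the force and the opening at its end, in the units of the state.
- bot.read_state(): the state, without advancing time (a new reading comes with each control period).
- bot.read_camera(name): name is "side" or "top"; returns a dict with "pixels" (384x512x3 uint8, red, green, blue), "depth" (384x512 float32, m along the optical axis (not along the pixel's ray), 0 where there is no reading), "fovy" (degrees; the focal length in pixels is half the picture's height over the tangent of half this angle, whatever the lens; pixels are square), "cx", "cy" (the principal point, pixels), "xyz" and "attitude" of the camera in the world. Camera axes: x right, y up, looking along -z (the intrinsics and any distortion apply to the point x, -y, -z); pixel columns grow to the right and rows downward; lengths in m; the calibration is good to about 2 mm. A picture is of the moment at which its call begins.
- bot.finish_job(): hands the job in, once; it reports no verdict.
The state is a dict: "time": time; "q": joint angles; "joint_vel": joint speeds; "joint_torque": joint torques, N m; "tool_pos": TCP position; "tcp_rot": TCP orientation; "wrist_force": force on the tool from outside, world axes, zero at the start; "torque": the same for the moment, N m; "width": opening from 0.0 (shut) to 1.0 (fully open).
Only numpy, scipy, OpenCV 4.12 (cv2) and the standard library are available. Lean on these libraries where they do the work, as an engineer would, in place of code of your own. Each camera call takes 0.05 s, during which the arm holds its last target.

## Working session

There is one attempt and no reset: what is moved stays moved. The work goes in short steps, Python scripts to look and compute and a tool call to move; the robot and the scene stay as the last step left them, time stands still between calls to the robot, and variables do not carry over. Pictures are saved under pics/ and viewed, and the job is handed in when it is done.

Besides the shell and the picture viewer there is one more tool, called after "Call:" as name(argument=value, ...), one argument or row to a line, values as JSON. move_arm: Moves the arm, as the interface text tells. Its arguments: {"type":"object","properties":{"steps":{"type":"array","items":{"type":"array","items":{"type":"number"}}},"newtons":{"type":"number"}},"required":["steps"]}

```bash
mkdir -p pics; cat > h.py <<'E'
from workcell import bot
import numpy as np, cv2
from scipy.spatial.transform import Rotation as R
def snap(name,fn):
    c=bot.read_camera(name); np.savez('last_%s.npz'%name,**{k:v for k,v in c.items()})
    cv2.imwrite('pics/'+fn,cv2.resize(c['pixels'][:,:,::-1],None,fx=1.5,fy=1.5,interpolation=cv2.INTER_CUBIC)); return c
E
python3 - <<'E'
from h import *
for n in ['side','top']:
    c=snap(n,n+'0.png'); print({k:(v if np.size(v)<20 else v.shape) for k,v in c.items()})
print(bot.read_state())
E
```

```text
{'pixels': (384, 512, 3), 'depth': (384, 512), 'fovy': 44.639309384735455, 'cx': 247.37831354351232, 'cy': 192.53143559030977, 'xyz': array([-0.03219337,  0.56577513,  0.57306318]), 'attitude': array([ 0.50700249, -1.16678565, -2.0926911 ])}
{'pixels': (384, 512, 3), 'depth': (384, 512), 'fovy': 55.102763982905685, 'cx': 254.66669510196928, 'cy': 195.5765854858244, 'xyz': array([0.31734647, 0.09056201, 0.94416125]), 'attitude': array([ 0.15759806, -0.18717418, -1.699188  ])}
{'time': 0.1, 'q': array([ 1.07410793e+00,  2.64716507e-01,  1.60525323e+00,  4.51601134e-06,
        1.27369765e+00, -3.68993350e-02]), 'joint_vel': array([ 0.00076134, -0.00162918, -0.00151083, -0.00091524,  0.00017753,
       -0.00100678]), 'joint_torque': array([-5.57160445e-05, -5.16705179e+01, -3.68592131e+01, -5.81150948e-05,
        6.30834125e-03,  1.64218591e-06]), 'tool_pos': array([0.29921925, 0.6043119 , 0.23005192]), 'tcp_rot': array([-0.71576597, -3.05840006,  0.00314135]), 'wrist_force': array([-0.55281902,  0.54598944,  0.72414897]), 'torque': array([-0.02645419, -0.05503825, -0.01062919]), 'width': 0.9999721838037724}
```

View pics/side0.png

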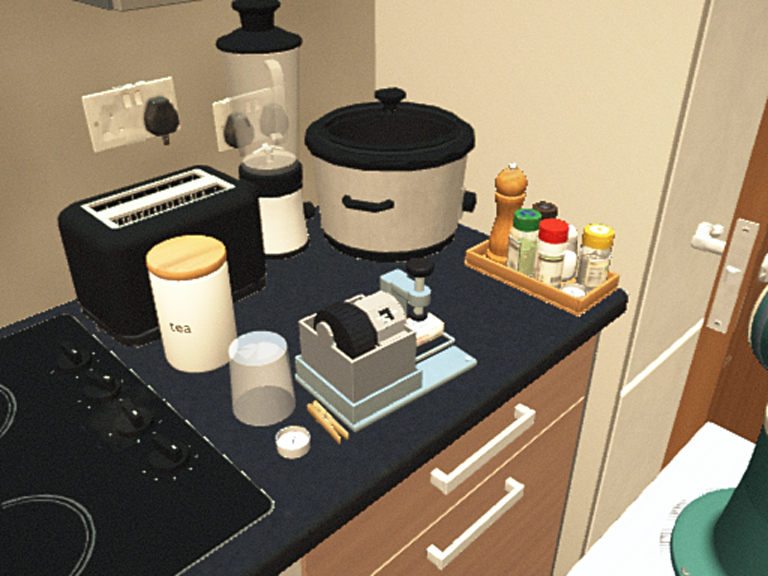

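View pics/top0.png

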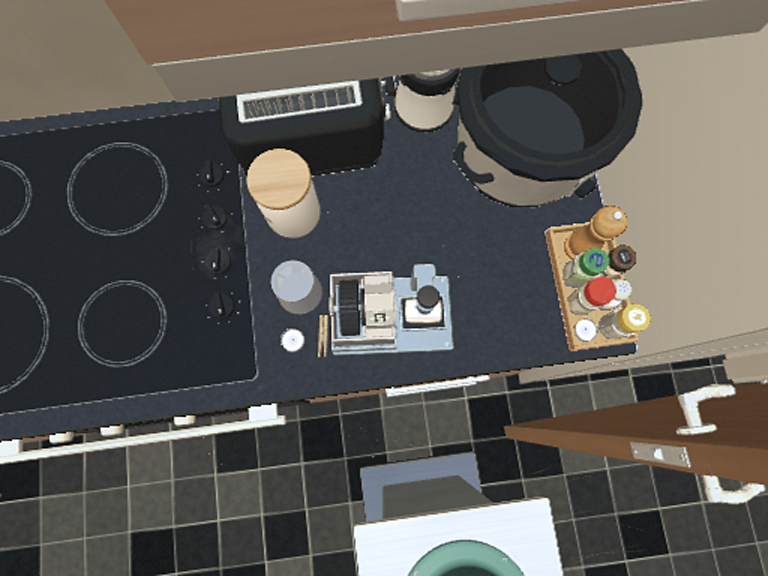

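```bash
cat >> h.py <<'E'
def cloud(c):
    h,w=c['depth'].shape; f=h/2/np.tan(np.radians(float(c['fovy']))/2)
    v,u=np.mgrid[:h,:w]; d=c['depth'].astype(float)
    P=np.stack([(u-c['cx'])/f*d,-(v-c['cy'])/f*d,-d],-1)
    return P@R.from_rotvec(c['attitude']).as_matrix().T+c['xyz']
def load(n): return dict(np.load('last_%s.npz'%n))
E
python3 - <<'E'
from h import *
for n in ['top','side']:
    c=load(n);P=cloud(c)
    px={'top':[(300,330),(460,230),(350,305),(380,320),(430,294),(422,318),(440,340),(335,345),(292,340),(296,275),(322,335)],'side':[(345,325),(385,315),(420,267),(425,330),(455,360),(345,410),(293,437),(262,345)]}[n]
    for u,v in px:
        print(n,(u,v),P[int(v/1.5),int(u/1.5)].round(4), c['depth'][int(v/1.5),int(u/1.5)])
c=load('top');x=c['pixels'][165:245,205:310,::-1]
cv2.imwrite('pics/topz.png',cv2.resize(x,None,fx=7,fy=7,interpolation=cv2.INTER_CUBIC))
c=load('side');x=c['pixels'][165:290,190:325,::-1]
cv2.imwrite('pics/sidez.png',cv2.resize(x,None,fx=5,fy=4.7,interpolation=cv2.INTER_CUBIC))
E
```

```text
top (300, 330) [4.772e-01 2.078e-01 1.000e-04] 0.952152
top (460, 230) [ 6.201e-01 -9.430e-02 -1.000e-04] 0.9925517
top (350, 305) [0.4841 0.114  0.1275] 0.8322206
top (380, 320) [0.4599 0.0717 0.1002] 0.8551464
top (430, 294) [ 0.4791 -0.0044  0.1513] 0.8117682
top (422, 318) [0.4601 0.0028 0.0594] 0.8972974
top (440, 340) [ 0.4277 -0.0266  0.0127] 0.9370272
top (335, 345) [0.4373 0.149  0.0453] 0.90147936
top (292, 340) [0.4625 0.2235 0.0085] 0.9402861
top (296, 275) [0.5525 0.1947 0.0875] 0.883135
top (322, 335) [0.4627 0.1718 0.012 ] 0.9385622
side (345, 325) [0.4657 0.1327 0.1225] 0.79746884
side (385, 315) [0.4632 0.0728 0.108 ] 0.8387831
side (420, 267) [0.4673 0.0065 0.1457] 0.8605719
side (425, 330) [0.4577 0.0047 0.0555] 0.9028413
side (455, 360) [ 0.4265 -0.0216  0.0101] 0.9228361
side (345, 410) [0.4445 0.1558 0.0226] 0.82304585
side (293, 437) [0.4676 0.2173 0.0051] 0.81022114
side (262, 345) [0.5425 0.1979 0.0866] 0.8252918
```

View pics/topz.png

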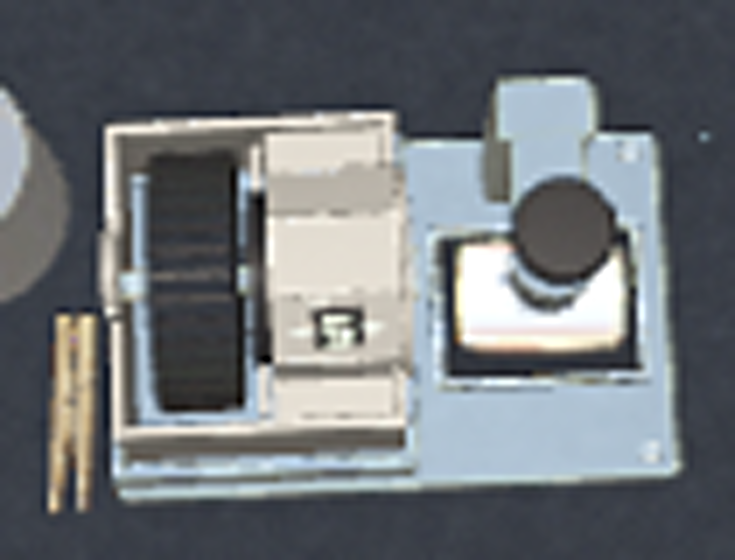

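View pics/sidez.png

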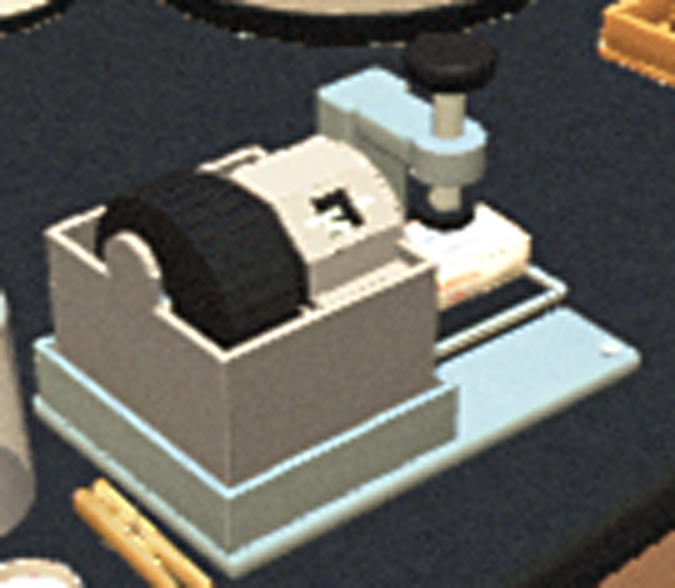

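```bash
python3 - <<'E'
from h import *
for n in ['top','side']:
    c=load(n);P=cloud(c);I=c['pixels'].astype(int)
    roi=(P[...,0]>0.35)&(P[...,0]<.6)&(P[...,1]>-.1)&(P[...,1]<.16)
    m=roi&(P[...,2]>0.138)&(P[...,1]<0.04); q=P[m]
    (cx,cy),r=cv2.minEnclosingCircle(q[:,:2].astype(np.float32)); print(n,'cap',m.sum(),q.mean(0).round(4),q[:,2].max(),(cx,cy,r), np.percentile(q[:,2],[10,50,90]).round(4))
    dark=I.sum(-1)<180
    m=roi&dark&(P[...,2]>0.06)&(P[...,1]>0.05)&(P[...,1]<.15); q=P[m]
    print('rim',m.sum(),q.min(0).round(4),q.max(0).round(4),q.mean(0).round(4))
    # rim circle fit in cross-section
    m=roi&(P[...,2]>0.004)&(P[...,2]<0.02)&(P[...,1]<0.145); q=P[m]
    rect=cv2.minAreaRect(q[:,:2].astype(np.float32)); print('plate',rect,q[:,2].mean())
    if n=='top':
        print(cv2.boxPoints(rect))
E
python3 - <<'E'
from h import *
c=load('side');x=c['pixels'][200:225,245:275,::-1]
a=cv2.resize(x,None,fx=18,fy=18,interpolation=cv2.INTER_CUBIC)
c=load('top');x=c['pixels'][198:225,240:265,::-1]
b=cv2.resize(x,None,fx=16,fy=16,interpolation=cv2.INTER_CUBIC)
H=max(a.shape[0],b.shape[0]); o=np.zeros((H,0,3),np.uint8)
for i in (a,b): o=np.hstack([o,cv2.copyMakeBorder(i,0,H-i.shape[0],0,4,0)])
print(o.shape);o=cv2.resize(o,None,fx=.8,fy=.8)
cv2.imwrite('pics/win0.png',o)
E
```

```text
top cap 191 [ 0.4767 -0.0021  0.1469] 0.1513442271279034 (0.4773695468902588, -0.0023192008957266808, 0.017517387866973877) [0.1449 0.147  0.149 ]
rim 392 [0.4438 0.0641 0.0775] [0.5288 0.1326 0.1319] [0.4817 0.1133 0.1157]
plate ((0.4865354597568512, 0.02428571879863739), (0.2399340569972992, 0.22970829904079437), 88.4625015258789) 0.011691646410921094
[[ 0.3685038  -0.09255645]
 [ 0.59812945 -0.09871979]
 [ 0.6045671   0.14112788]
 [ 0.37494147  0.14729123]]
side cap 179 [0.4717 0.0029 0.1441] 0.14712741136804552 (0.47400927543640137, 0.0006531387916766107, 0.017031727358698845) [0.1403 0.145  0.1464]
rim 964 [0.4414 0.0615 0.0815] [0.5295 0.1373 0.1305] [0.4706 0.1227 0.1108]
plate ((0.43425580859184265, 0.048615626990795135), (0.19059664011001587, 0.046909768134355545), 86.5421142578125) 0.010533301473407577
(450, 948, 3)
```

View pics/win0.png

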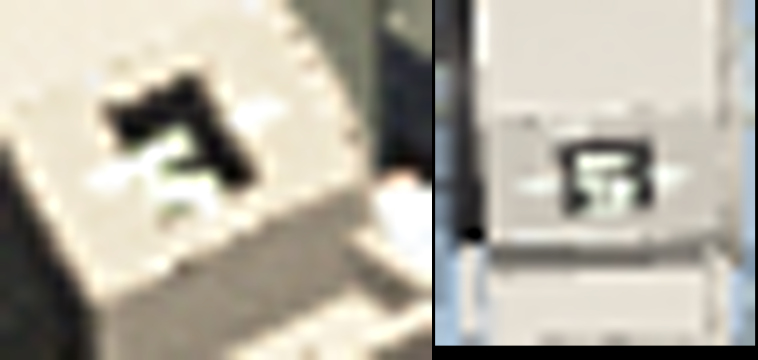

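```bash
python3 - <<'E'
from h import *
c=load('top');h,w=c['depth'].shape;f=h/2/np.tan(np.radians(float(c['fovy']))/2)
Rm=R.from_rotvec(c['attitude']).as_matrix()
def ray(u,v,z):
    d=Rm@np.array([(u-c['cx'])/f,-(v-c['cy'])/f,-1]); return c['xyz']+d*(z-c['xyz'][2])/d[2]
P=cloud(c);I=c['pixels'].astype(int)
for n in['top','side']:
    c=load(n);P=cloud(c);I=c['pixels'].astype(int)
    # bluish plate at z~.012
    m=(abs(P[...,2]-0.011)<0.006)&(P[...,0]>.38)&(P[...,0]<.6)&(P[...,1]>-.1)&(P[...,1]<.16)&(I.sum(-1)>350)&(I[...,2]-I[...,0]>5)
    q=P[m]; print(n,m.sum(),q.min(0),q.max(0),np.median(q[:,2]))
    # front edge: min x per y bin
    Y=np.arange(-.05,.13,.006); e=[]
    for y in Y:
        s=q[abs(q[:,1]-y)<.004]
        if len(s)>3: e.append((y,s[:,0].min()))
    e=np.array(e); k=np.polyfit(e[:,0],e[:,1],1); r=e[:,1]-np.polyval(k,e[:,0]); g=abs(r)<.003;k=np.polyfit(e[g,0],e[g,1],1)
    print('front x=',k, 'yaw deg',-np.degrees(np.arctan(k[0])),g.sum(),len(e))
    X=np.arange(.43,.53,.006);e=[]
    for x in X:
        s=q[abs(q[:,0]-x)<.004]
        if len(s)>3: e.append((x,s[:,1].min()))
    e=np.array(e)
    k=np.polyfit(e[:,0],e[:,1],1);r=e[:,1]-np.polyval(k,e[:,0]); g=abs(r)<.003;k=np.polyfit(e[g,0],e[g,1],1)
    print('right y=',k,'yaw',np.degrees(np.arctan(k[0])),g.sum(),len(e))
E
```

```text
top 1089 [ 0.41003167 -0.05701882  0.00698789] [0.54458701 0.15504643 0.01698455] 0.01224311163488978
front x= [0.0901066  0.41431337] yaw deg -5.148823242289388 29 30
right y= [-0.09823415 -0.00409641] yaw -5.610401969779776 17 17
side 753 [ 0.40810028 -0.04671662  0.00626851] [0.5491974  0.15889815 0.01474898] 0.010317895526254395
front x= [0.09182656 0.41073995] yaw deg -5.2465609549506205 28 29Traceback (most recent call last):
  File "<stdin>", line 24, in <module>
    raise TypeError("expected non-empty vector for x")
TypeError: expected non-empty vector for x
```

```bash
cat >> h.py <<'E'
YAW=np.radians(-5.2); O=np.array([0.4845,0.0832,0.]); RP=R.from_euler('z',YAW).as_matrix()
def rect(c,hz=0.112,half=16,s=12,dx=0,dy=0):
    # grid in window plane, mm: a to right (-y), b up
    a,b=np.meshgrid(np.arange(-half,half,1/s),np.arange(half,-half,-1/s))
    t=np.radians(40)
    p=np.stack([-22+dx+b*np.cos(t),-12+dy-a,hz*1000+b*np.sin(t)],-1)/1000
    W=p@RP.T+O
    q=(W-c['xyz'])@R.from_rotvec(c['attitude']).as_matrix()
    f=c['depth'].shape[0]/2/np.tan(np.radians(float(c['fovy']))/2)
    u=q[...,0]/-q[...,2]*f+c['cx']; v=-q[...,1]/-q[...,2]*f+c['cy']
    return cv2.remap(c['pixels'][:,:,::-1].copy(),u.astype(np.float32),v.astype(np.float32),cv2.INTER_CUBIC)
E
python3 - <<'E'
from h import *
o=np.hstack([rect(load('side')),rect(load('top'))]);cv2.imwrite('pics/rect0.png',o)
E
```

```text
(no output)
```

View pics/rect0.png

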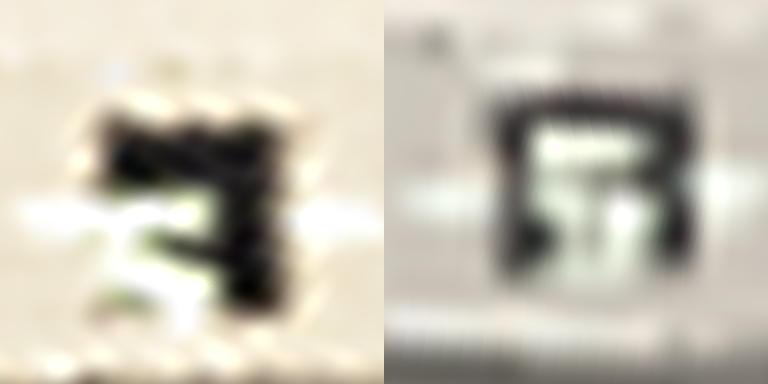

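```bash
cat >> h.py <<'E'
def togo(target,yawy_deg=None):
    """shift in tool axes(mm) to world target; turn so that tool y is along press x"""
    s=bot.read_state(); T=R.from_rotvec(s['tcp_rot']).as_matrix()
    d=T.T@(np.array(target)-s['tool_pos'])*1000
    print('t',round(s['time'],2),'tcp',s['tool_pos'].round(4),'F',s['wrist_force'].round(2),'M',s['torque'].round(3),'shift',d.round(1))
    xp=RP[:,0]; a=T.T@xp; ang=np.degrees(np.arctan2(a[1],a[0])) # press x direction in tool frame
    print('axes x',T[:,0].round(3),'y',T[:,1].round(3),'z',T[:,2].round(3),'turn for y||pressx',round(ang-90,1),round(ang+90,1), 'q6',s['q'][5])
def pw(x,y,z): return RP@np.array([x,y,0])/1000+O+[0,0,z/1000]
E
python3 - <<'E'
from h import *
print(pw(0,35,0),pw(0,-85,0))
togo(pw(0,36,180))
c=load('side');P=cloud(c)
for u,v in [(188,260),(150,285),(260,60),(390,100)]: print(P[int(v/1.5),int(u/1.5)].round(3))
E
```

```text
[0.48767214 0.11805595 0.        ] [ 0.47679623 -0.00145017  0.        ]
t 0.1 tcp [0.2992 0.6043 0.2301] F [-0.55  0.55  0.72] M [-0.026 -0.055 -0.011] shift [-384.3 -351.1   50.7]
axes x [-0.896  0.444  0.   ] y [ 0.444  0.896 -0.002] z [-0.001 -0.002 -1.   ] turn for y||pressx 68.9 248.9 q6 -0.03689933498600193
[0.667 0.209 0.157]
[0.746 0.228 0.095]
[ 0.823 -0.033  0.328]
[ 0.734 -0.21   0.253]
```

Call:
move_arm(
  steps=[
    [-20,-18,0,4,0],
    [-48,-44,0,9,0],
    [-77,-70,0,14,0],
    [-106,-97,0,19,0],
    [-135,-123,0,24,0],
    [-163,-149,0,29,0],
    [-192,-175,0,34,0],
    [-221,-202,0,39,0],
    [-250,-228,0,45,0],
    [-279,-255,0,50,0],
    [-308,-281,0,55,0],
    [-336,-307,0,60,0],
    [-365,-333,5,65,0],
    [-379,-346,10,68,0],
    [-384,-351,20,69,0],
    [-384,-351,30,69,0],
    [-384,-351,40,69,0],
    [-384,-351,45,69,0],
    [-384,-351,45,69,0],
    [-384,-351,45,69,0],
  ],
)

```text
time: 2.1
tool_pos: [0.4877, 0.1207, 0.1862]
tcp_rot: [-2.321, -2.117, 0.0]
wrist_force: [0.5, 0.3, 0.4]
width: 0.001
```

```bash
python3 - <<'E'
from h import *
togo(pw(0,36,130))
c=snap('side','s1.png'); snap('top','t1.png')
E
```

```text
t 2.1 tcp [0.4877 0.1207 0.1862] F [0.47 0.33 0.36] M [-0.028 -0.029 -0.017] shift [-1.7  0.2 56.2]
axes x [0.092 0.996 0.   ] y [ 0.996 -0.092 -0.   ] z [-0.  0. -1.] turn for y||pressx -0.1 179.9 q6 0.2847330697352505
```

View pics/s1.png

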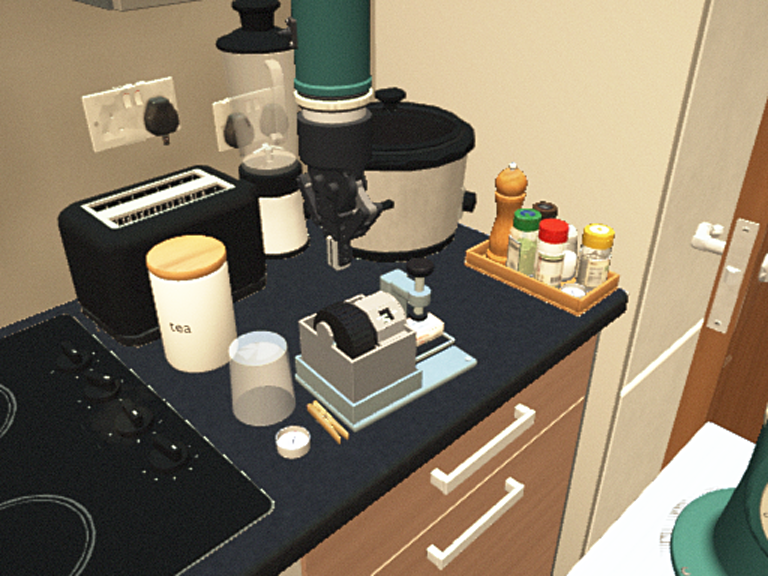

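Call:
move_arm(
  steps=[
    [-2,-4,10,0,0],
    [-2,-10,25,0,0],
    [-2,-10,38,0,0],
    [-2,-10,46,0,0],
    [-2,-10,49,0,0],
    [-2,-10,50,0,0],
    [-2,-10,50,0,0],
  ],
)

```text
time: 2.9
tool_pos: [0.4781, 0.1189, 0.1364]
tcp_rot: [2.323, 2.115, 0.0]
wrist_force: [-0.6, -1.0, -0.9]
width: 0.001
```

```bash
python3 - <<'E'
from h import *
togo(pw(-10,36,130))
c=snap('side','s2.png')
cv2.imwrite('pics/s2z.png',cv2.resize(c['pixels'][150:290,170:325,::-1],None,fx=5,fy=4.2,interpolation=cv2.INTER_CUBIC))
E
```

```text
t 2.9 tcp [0.4781 0.1189 0.1364] F [-0.57 -1.01 -0.95] M [ 0.002 -0.007  0.007] shift [ 1.  -0.4  6.4]
axes x [0.093 0.996 0.   ] y [ 0.996 -0.093  0.   ] z [ 0.  0. -1.] turn for y||pressx -0.1 179.9 q6 0.2865785395894235
```

View pics/s2z.png

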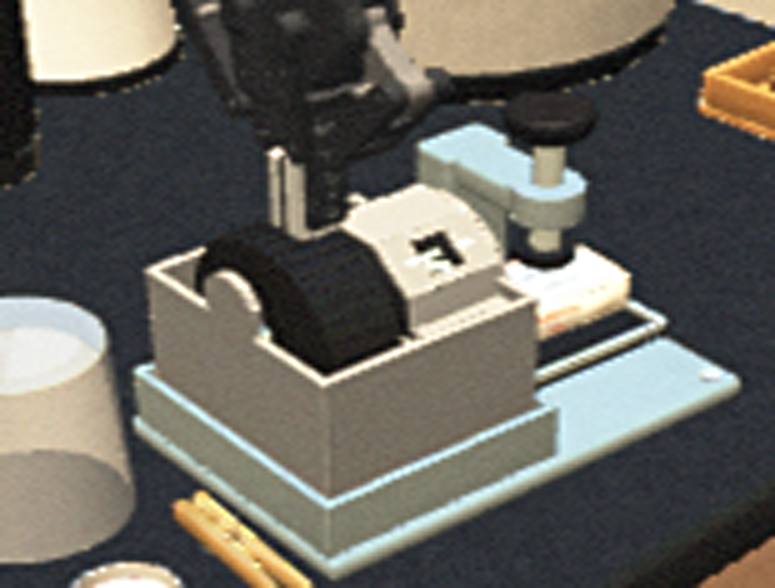

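Call:
move_arm(
  steps=[
    [0,5,1,0,0],
    [0,5,2,0,0],
    [0,5,3,0,0],
    [0,5,4,0,0],
    [0,5,5,0,0],
    [0,5,5,0,0],
    [0,5,5,0,0],
  ],
)

```text
time: 3.65
tool_pos: [0.4826, 0.1184, 0.1312]
tcp_rot: [-2.322, -2.115, 0.0]
wrist_force: [0.2, -0.3, 0.0]
width: 0.004
```

Call:
move_arm(
  steps=[
    [0,0,0.5,0,0],
    [0,0,1,0,0],
    [0,0,1.5,0,0],
    [0,0,2,0,0],
    [0,0,2,0,0],
  ],
)

```text
time: 4.15
tool_pos: [0.4827, 0.1184, 0.1292]
tcp_rot: [-2.323, -2.115, 0.0]
wrist_force: [0.3, -0.5, 0.3]
width: 0.002
```

Call:
move_arm(
  steps=[
    [0,0,0.5,0,0],
    [0,0,1,0,0],
    [0,0,1.5,0,0],
    [0,0,2,0,0],
    [0,0,2,0,0],
  ],
)

```text
time: 4.65
tool_pos: [0.483, 0.1185, 0.1277]
tcp_rot: [2.323, 2.115, 0.001]
wrist_force: [-1.8, -0.2, 5.6]
width: -0.003
```

Call:
move_arm(
  steps=[
    [0,0,0.5,0,0],
    [0,0,1,0,0],
    [0,0,1.3,0,0],
    [0,1,1.3,0,0],
    [0,2,1.3,0,0],
    [0,4,1.3,0,0],
    [0,6,1.3,0,0],
    [0,6,1.3,0,0],
  ],
)

```text
time: 5.45
tool_pos: [0.4885, 0.1181, 0.1267]
tcp_rot: [-2.322, -2.115, 0.0]
wrist_force: [-3.8, 1.1, 9.1]
width: -0.002
```

Call:
move_arm(
  steps=[
    [0,2,0.2,0,0],
    [0,4,0.2,0,0],
    [0,6,0.3,0,0],
    [0,8,0.4,0,0],
    [0,8,0.4,0,0],
  ],
)

```text
time: 5.95
tool_pos: [0.4968, 0.1174, 0.1264]
tcp_rot: [-2.322, -2.115, -0.0]
wrist_force: [-3.1, 0.5, 8.9]
width: -0.006
```

```bash
python3 - <<'E'
from h import *
togo(pw(0,36,128))
c=snap('side','s3.png');t=snap('top','t3.png')
cv2.imwrite('pics/s3z.png',cv2.resize(c['pixels'][150:290,170:325,::-1],None,fx=5,fy=4.2,interpolation=cv2.INTER_CUBIC))
o=np.hstack([rect(c),rect(t)]);cv2.imwrite('pics/rect3.png',o)
E
```

```text
t 5.95 tcp [0.4968 0.1174 0.1264] F [-3.05  0.52  8.87] M [0.092 0.638 0.056] shift [ 0.8 -9.1 -1.6]
axes x [0.093 0.996 0.   ] y [ 0.996 -0.093 -0.   ] z [-0.  0. -1.] turn for y||pressx -0.1 179.9 q6 0.27602995886266574
```

View pics/s3z.png

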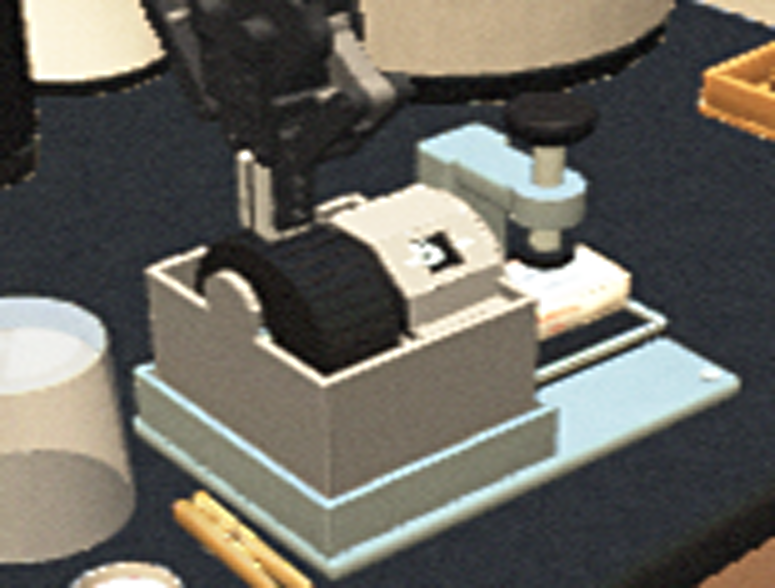

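View pics/rect3.png

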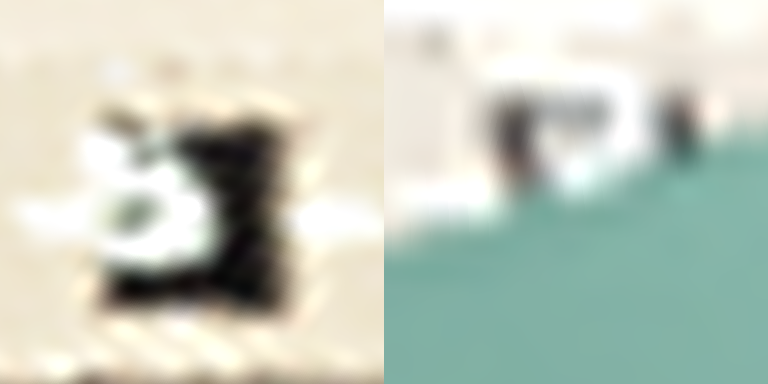

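```bash
python3 - <<'E'
from h import *
t=np.radians(40); n=np.array([-np.sin(t),0,np.cos(t)]);b=np.array([np.cos(t),0,np.sin(t)]);a=np.array([0,-1,0])
w=pw(-22,-12,112)
for k in ['side','top']:
    c=load(k); v=RP.T@(c['xyz']-w); v/=np.linalg.norm(v)
    print(k,'n',v@n,'shift per mm depth: right',-(v@a)/(v@n),'up',-(v@b)/(v@n))
# hood profile from initial side/top cloud
import glob
E
```

```text
side n 0.8348336531297877 shift per mm depth: right 0.6386935279632614 up 0.16401049159055642
top n 0.8650808293147565 shift per mm depth: right 0.0057230091807664646 up -0.5798395303906213
```

Call:
move_arm(
  steps=[
    [0,0,-3,0,0],
    [0,0,-6,0,0],
    [0,-8,-6,0,0],
    [0,-16,-6,0,0],
    [0,-19,-6,0,0],
    [0,-19,-6,0,0],
  ],
)

```text
time: 6.65
tool_pos: [0.4767, 0.1189, 0.1311]
tcp_rot: [-2.322, -2.116, 0.001]
wrist_force: [0.3, -0.3, 0.8]
width: 0.004
```

```bash
python3 - <<'E'
from h import *
togo(pw(-10,36,128))
c=snap('side','s4.png');t=snap('top','t4.png')
o=np.hstack([rect(c),rect(t)]);cv2.imwrite('pics/rect4.png',o)
E
```

```text
t 6.65 tcp [0.4767 0.1189 0.1311] F [ 0.3  -0.29  0.81] M [-0.018 -0.    -0.017] shift [1.2 1.  3.1]
axes x [ 0.093  0.996 -0.   ] y [ 0.996 -0.093 -0.001] z [-0.001 -0.    -1.   ] turn for y||pressx -0.1 179.9 q6 0.28659871026507056
```

View pics/rect4.png

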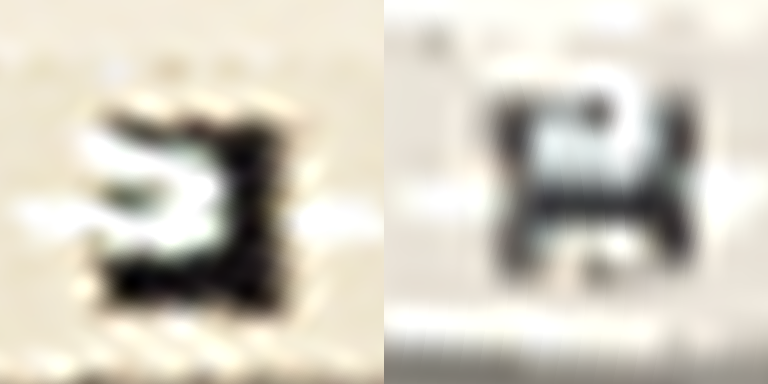

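Call:
move_arm(
  steps=[
    [1,1,2,0,0],
    [1,1,4,0,0],
    [1,1,5,0,0],
    [1,1,5.6,0,0],
    [1,1,5.9,0,0],
    [1,3,5.9,0,0],
    [1,5,5.9,0,0],
    [1,7,5.9,0,0],
  ],
)

```text
time: 7.55
tool_pos: [0.4845, 0.1197, 0.1266]
tcp_rot: [-2.322, -2.114, 0.0]
wrist_force: [-3.8, 1.0, 8.6]
width: -0.001
```

Call:
move_arm(
  steps=[
    [0,2,0.1,0,0],
    [0,4,0.1,0,0],
    [0,6,0.1,0,0],
    [0,8,0.2,0,0],
    [0,10,0.3,0,0],
    [0,12,0.5,0,0],
    [0,14,0.7,0,0],
    [0,14,0.7,0,0],
  ],
)

```text
time: 8.35
tool_pos: [0.4992, 0.1183, 0.1262]
tcp_rot: [-2.323, -2.115, -0.001]
wrist_force: [-2.7, 1.0, 8.1]
width: 0.001
```

Call:
move_arm(
  steps=[
    [0,0,-3,0,0],
    [0,0,-6,0,0],
    [0,-8,-7,0,0],
    [0,-16,-7,0,0],
    [0,-22,-7,0,0],
    [0,-22,-7,0,0],
  ],
)

```text
time: 8.95
tool_pos: [0.4753, 0.1199, 0.1314]
tcp_rot: [-2.322, -2.115, 0.002]
wrist_force: [0.7, 0.5, -0.0]
width: 0.001
```

```bash
python3 - <<'E'
from h import *
togo(pw(-10,36,128))
c=snap('side','s5.png');t=snap('top','t5.png')
o=np.hstack([rect(c),rect(t)]);cv2.imwrite('pics/rect5.png',o)
E
```

```text
t 8.95 tcp [0.4753 0.1199 0.1314] F [ 0.67  0.52 -0.03] M [ 0.027  0.031 -0.031] shift [0.3 2.5 3.4]
axes x [ 0.093  0.996 -0.   ] y [ 0.996 -0.093 -0.001] z [-0.001 -0.    -1.   ] turn for y||pressx -0.1 179.9 q6 0.2892226950777484
```

View pics/rect5.png

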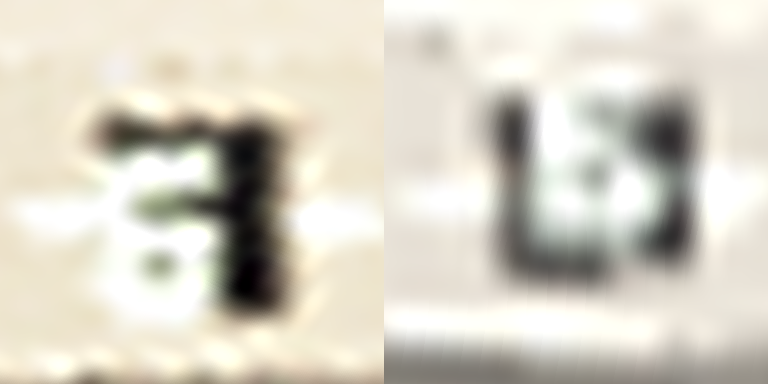

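Call:
move_arm(
  steps=[
    [0,2,2,0,0],
    [0,2,4,0,0],
    [0,2,5,0,0],
    [0,2,5.8,0,0],
    [0,2,6.2,0,0],
    [0,4,6.2,0,0],
    [0,6,6.2,0,0],
    [0,8,6.2,0,0],
  ],
)

```text
time: 9.85
tool_pos: [0.4844, 0.1196, 0.1266]
tcp_rot: [-2.322, -2.114, 0.001]
wrist_force: [-4.2, 1.5, 7.8]
width: -0.001
```

Call:
move_arm(
  steps=[
    [0,2,0.1,0,0],
    [0,4,0.1,0,0],
    [0,6,0.1,0,0],
    [0,8,0.2,0,0],
    [0,10,0.3,0,0],
    [0,12,0.5,0,0],
    [0,14,0.7,0,0],
    [0,14,0.7,0,0],
  ],
)

```text
time: 10.65
tool_pos: [0.4991, 0.1182, 0.1262]
tcp_rot: [-2.323, -2.115, -0.001]
wrist_force: [-3.1, 0.2, 7.8]
width: -0.001
```

Call:
move_arm(
  steps=[
    [0,0,-3,0,0],
    [0,0,-6,0,0],
    [0,-6,-7,0,0],
    [0,-12,-7,0,0],
    [0,-16,-7,0,0],
    [0,-16,-7,0,0],
  ],
)

```text
time: 11.25
tool_pos: [0.4817, 0.1194, 0.1316]
tcp_rot: [-2.322, -2.115, 0.002]
wrist_force: [-0.2, 0.9, -0.6]
width: -0.0
```

```bash
python3 - <<'E'
from h import *
togo(pw(-10,36,128))
c=snap('side','s6.png');t=snap('top','t6.png')
o=np.hstack([rect(c),rect(t)]);cv2.imwrite('pics/rect6.png',o)
E
```

```text
t 11.25 tcp [0.4817 0.1194 0.1316] F [-0.19  0.92 -0.62] M [-0.031 -0.012  0.018] shift [ 0.2 -3.9  3.6]
axes x [ 0.093  0.996 -0.   ] y [ 0.996 -0.093 -0.001] z [-0.001 -0.    -1.   ] turn for y||pressx -0.1 179.9 q6 0.2857578526623842
```

View pics/rect6.png

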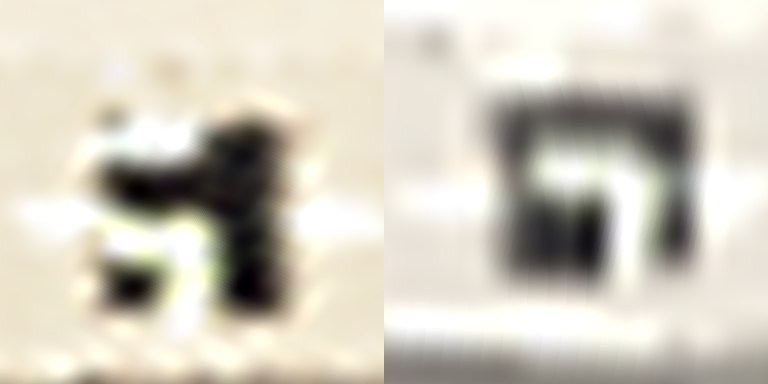

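Call:
move_arm(
  steps=[
    [0,0,2,0,0],
    [0,0,4,0,0],
    [0,0,5.5,0,0],
    [0,0,6.2,0,0],
    [0,0,6.2,0,0],
    [0,2,6.2,0,0],
    [0,4,6.2,0,0],
    [0,6,6.2,0,0],
    [0,8,6.2,0,0],
    [0,8,6.2,0,0],
    [0,8,6.2,0,0],
  ],
)

```text
time: 12.45
tool_pos: [0.4907, 0.119, 0.1268]
tcp_rot: [-2.322, -2.115, 0.0]
wrist_force: [-3.5, 0.7, 7.1]
width: 0.004
```

Call:
move_arm(
  steps=[
    [0,0,-3,0,0],
    [0,0,-8,0,0],
    [0,0,-20,0,0],
    [0,0,-35,0,0],
    [0,0,-45,0,0],
    [0,0,-45,0,0],
  ],
)

```text
time: 13.05
tool_pos: [0.4927, 0.119, 0.1737]
tcp_rot: [2.321, 2.114, 0.007]
wrist_force: [0.6, 0.4, -0.3]
width: -0.006
```

```bash
python3 - <<'E'
from h import *
togo(pw(0,-85,160))
c=snap('side','s7.png');t=snap('top','t7.png')
o=np.hstack([rect(c),rect(t)]);cv2.imwrite('pics/rect7.png',o)
E
```

```text
t 13.05 tcp [0.4927 0.119  0.1737] F [ 0.58  0.44 -0.27] M [-0.017 -0.036 -0.019] shift [-121.4   -4.7   13.5]
axes x [0.093 0.996 0.001] y [ 0.996 -0.093  0.005] z [ 0.005  0.001 -1.   ] turn for y||pressx -0.1 179.9 q6 0.28119339797358056
```

View pics/rect7.png

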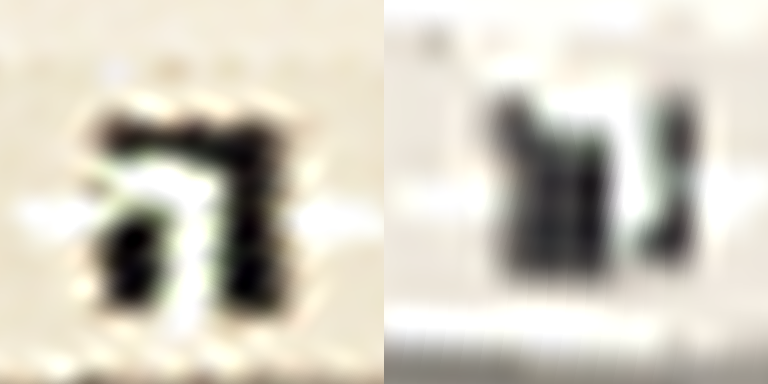

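Call:
move_arm(
  steps=[
    [-20,-1,0,0,0],
    [-45,-2,0,0,0],
    [-70,-3,0,0,0],
    [-95,-4,0,0,0],
    [-112,-5,0,0,0],
    [-120,-5,0,0,0],
    [-121,-5,5,0,0],
    [-121,-5,12,0,0],
    [-121,-5,16,0,0],
    [-121,-5,16,0,0],
  ],
)

```text
time: 14.15
tool_pos: [0.4737, -0.0006, 0.1536]
tcp_rot: [-2.32, -2.115, 0.002]
wrist_force: [-0.1, 0.6, -0.6]
width: 0.002
```

```bash
python3 - <<'E'
from h import *
togo(pw(0,-85,147))
c=snap('side','s8.png')
cv2.imwrite('pics/s8z.png',cv2.resize(c['pixels'][130:270,200:355,::-1],None,fx=5,fy=4.2,interpolation=cv2.INTER_CUBIC))
cv2.imwrite('pics/rect8.png',rect(c))
E
```

```text
t 14.15 tcp [ 0.4737 -0.0006  0.1536] F [-0.07  0.63 -0.58] M [ 0.043 -0.004 -0.025] shift [-0.5  3.2  6.5]
axes x [0.092 0.996 0.   ] y [ 0.996 -0.092 -0.002] z [-0.002  0.    -1.   ] turn for y||pressx -0.1 179.9 q6 0.038172785522736
```

View pics/s8z.png

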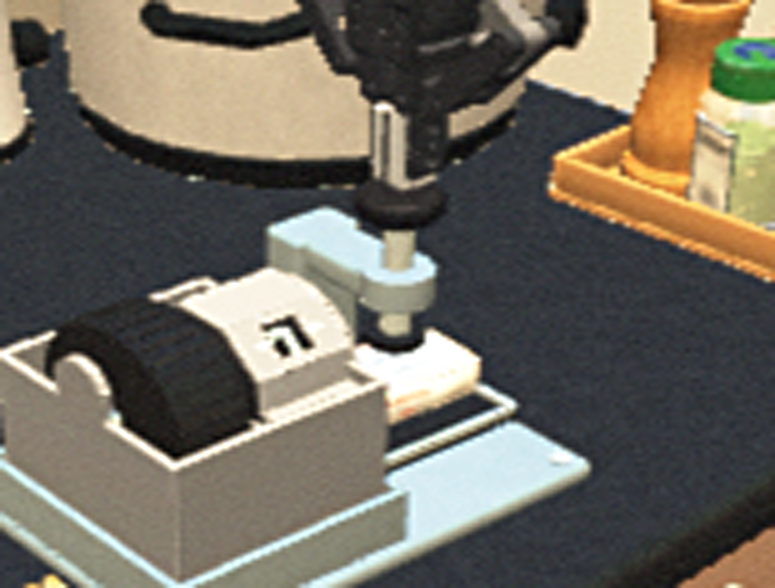

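View pics/rect8.png

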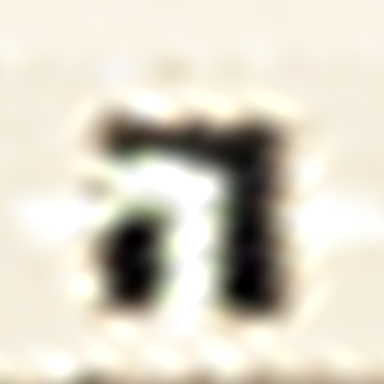

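Call:
move_arm(
  steps=[
    [0,2,2,0,0],
    [0,3,4,0,0],
    [0,3,6,0,0],
    [0,3,8,0,0],
    [0,3,9,0,0],
    [0,3,10,0,0],
    [0,3,10,0,0],
  ],
)

```text
time: 14.9
tool_pos: [0.4776, -0.0016, 0.1449]
tcp_rot: [2.323, 2.115, 0.0]
wrist_force: [-0.3, 1.3, 1.1]
width: -0.002
```

Call:
move_arm(
  steps=[
    [0,0,1,0,0],
    [0,0,2,0,0],
    [0,0,3,0,0],
    [0,0,4,0,0],
    [0,0,4,0,0],
  ],
)

```text
time: 15.4
tool_pos: [0.4776, -0.0016, 0.1408]
tcp_rot: [2.323, 2.115, 0.0]
wrist_force: [-0.2, 0.1, 2.4]
width: 0.0
```

Call:
move_arm(
  steps=[
    [0,0,1,0,0],
    [0,0,2,0,0],
    [0,0,3,0,0],
    [0,0,4,0,0],
    [0,0,4,0,0],
  ],
)

```text
time: 15.9
tool_pos: [0.4777, -0.0016, 0.1373]
tcp_rot: [2.322, 2.115, 0.0]
wrist_force: [-1.3, 0.1, 4.5]
width: 0.002
```

Call:
move_arm(
  steps=[
    [0,0,0.7,0,0],
    [0,0,1.4,0,0],
    [0,0,2,0,0],
    [0,0,2,0,0],
    [0,0,2,0,0],
  ],
)

```text
time: 16.4
tool_pos: [0.4777, -0.0016, 0.136]
tcp_rot: [2.322, 2.115, 0.0]
wrist_force: [-3.1, -0.4, 9.3]
width: -0.002
```

Call:
move_arm(
  steps=[
    [0,0,0.7,0,0],
    [0,0,1.4,0,0],
    [0,0,2,0,0],
    [0,0,2.4,0,0],
    [0,0,2.4,0,0],
    [0,0,2.4,0,0],
  ],
)

```text
time: 17.0
tool_pos: [0.4778, -0.0016, 0.1345]
tcp_rot: [2.322, 2.115, 0.0]
wrist_force: [-4.9, 2.3, 14.0]
width: -0.005
```

Call:
move_arm(
  steps=[
    [0,0,0,0,0],
    [0,0,0,0,0],
    [0,0,0,0,0],
    [0,0,0,0,0],
    [0,0,0,0,0],
    [0,0,0,0,0],
    [0,0,0,0,0],
    [0,0,0,0,0],
    [0,0,0,0,0],
    [0,0,0,0,0],
  ],
)

```text
time: 18.0
tool_pos: [0.4778, -0.0016, 0.1345]
tcp_rot: [2.322, 2.115, 0.0]
wrist_force: [-5.1, 0.8, 13.4]
width: 0.0
```

Call:
move_arm(
  steps=[
    [0,0,-1,0,0],
    [0,0,-2,0,0],
    [0,0,-4,0,0],
    [0,0,-6,0,0],
    [0,0,-8,0,0],
    [0,0,-10,0,0],
    [0,0,-12,0,0],
    [0,0,-14,0,0],
    [0,0,-17,0,0],
    [0,0,-22,0,0],
    [0,0,-32,0,0],
    [0,0,-50,0,0],
    [0,0,-70,0,0],
    [0,0,-90,0,0],
    [0,0,-100,0,0],
    [0,0,-100,0,0],
  ],
)

```text
time: 19.6
tool_pos: [0.4788, -0.0017, 0.2347]
tcp_rot: [2.32, 2.113, 0.004]
wrist_force: [0.7, -0.1, -0.7]
width: 0.001
```

```bash
python3 - <<'E'
from h import *
togo(pw(0,-85,147))
c=snap('side','s9.png');t=snap('top','t9.png')
cv2.imwrite('pics/s9z.png',cv2.resize(c['pixels'][150:310,170:325,::-1],None,fx=3,fy=3,interpolation=cv2.INTER_CUBIC))
cv2.imwrite('pics/rect9.png',np.hstack([rect(c),rect(t)]))
P=cloud(c);m=(P[...,2]>.13)&(P[...,2]<.16)&(abs(P[...,0]-.476)<.03)&(abs(P[...,1])<.03);print(m.sum(),P[m].max(0),np.percentile(P[m][:,2],[10,50,90]))
E
```

```text
t 19.6 tcp [ 0.4788 -0.0017  0.2347] F [ 0.74 -0.1  -0.65] M [0.03  0.042 0.039] shift [ 0.1 -2.4 87.7]
axes x [0.093 0.996 0.   ] y [ 0.996 -0.093  0.004] z [ 0.004 -0.    -1.   ] turn for y||pressx -0.1 179.9 q6 0.03772562765137156
198 [0.49163132 0.01802364 0.1474031 ] [0.13804629 0.14491944 0.14628311]
```

View pics/s9.png

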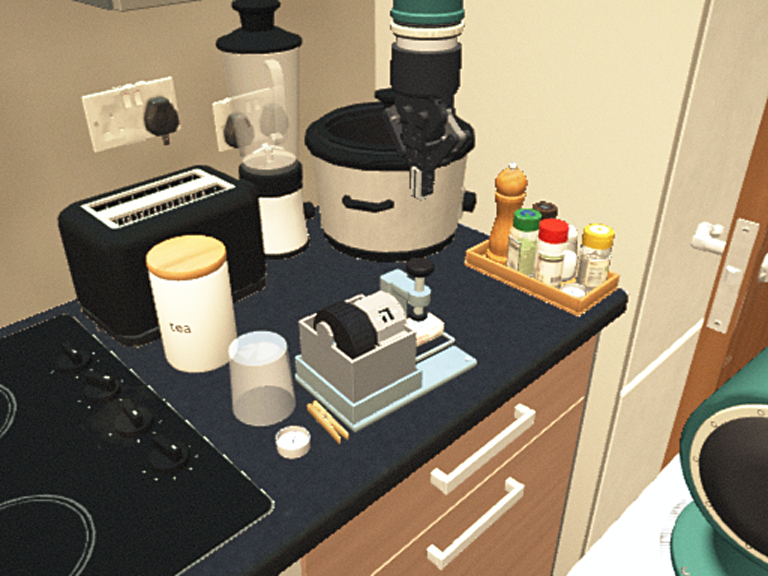

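View pics/rect9.png

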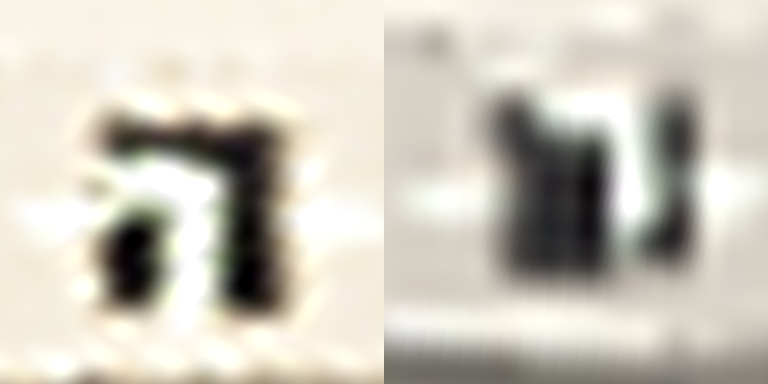

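The window still shows 7. The cap is back up at about 147 mm, and the carton, glass, peg and tea light are at their original pixel positions.

```bash
python3 -c "
from h import *
print(bot.finish_job())"
```

```text
the job is handed in; nothing more can be done
None
```

The number wheel now stands at 7, the carton is stamped once, and the job was handed in at about 20 s of the 67 s allowed.

- **Wheel:** I rolled it from 5 through 6 to 7 in four strokes with the shut fingertips. The measured load was 7 to 9 N, then I lifted clear of the rim.
- **Stamp:** I pressed the plunger until the cap read about 14 N, which is roughly 11 N on the carton. I held it for about 1 s and then let it rise.
- **Last checks:**
  - The cap is back up at about 147 mm.
  - The arm hangs clear, about 9 cm above the cap.
  - By eye, the carton, glass, peg and tea light are where they were in the first pictures. I did not measure them.
- **Disagreement:** The checks on how squarely the 7 sits differ slightly. The side camera puts it about 0.05 rad low, while the fingertip's travel puts it about 0.04 rad high. Both are within the 0.15 rad allowed, so I left it. At about 2 mm per camera pixel I could not settle it more finely.

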